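# Turn a sealed acceleration sensor over in its turnover fixture and back

### The arm

A 6-joint arm with a two-finger parallel gripper is mounted at the origin on the work surface. World frame = base frame: x ahead of the robot, y to its left, z up, the work surface at z = 0. Lengths are in m, angles in rad, forces in N, time in s.
With the tool pointing down it reaches from about 0.275 to 0.825 m from the base axis. Payload 4.9 kg.
Tool frame: the origin (TCP) lies midway between the tips of the shut fingers; the grasp point (between the pads) lies 19 mm behind it (bot.grip_depth is the distance from the TCP to the grasp point, in m); y points along the fingers, x is the direction in which the jaws open and shut, and the axes are right-handed (so a half turn about y gives the same grasp; the last joint's range is limited). The gripper opens to 85 mm and grips with 20 to 120 N. Pads are 22 mm wide; open, the fingers measure 114 mm over their backs; the gripper's body (76 mm by 85 mm) begins 54 mm behind the grasp point. The pads swing forward as they close: fully open they stand 13 mm farther back than shut.
Start: joints at [1.216, 0.326, -0.193, 1.052, 0, 1.437], TCP at [0.12, 0.537, 0.203] pointing down, gripper open.
Joint ranges: [-2.65, 2.65], [-0.97, 1.79], [-1.3, 1.35], [-1.93, 2.1], [-1.47, 1.37], [-3.14, 3.14]. Speed limits (rad/s): [2.57, 2.57, 3.14, 3.14, 3.14, 3.14].

### API

Orientations are given as a unit quaternion [w, x, y, z].
In Python, from cell import bot gives the robot as it stands. Calls block until the motion is done:
- bot.move_pose(position, orientation): joint-space move of the TCP to a pose.
- bot.move_linear(position, speed=0.15, rotation=None, until_force=None): straight line of the TCP; rotation=None keeps the orientation; speed is the mean speed in m/s. With until_force (N) it stops when the force on the tool has changed by that much, and returns True; else False.
- bot.goto_joints(angles): joint-space move.
- bot.set_gripper(opening, grasp_force=None): opening from 0.0 (shut) to 1.0 (fully open); grasp_force is the grip in N (None keeps the last); returns when the fingers have stopped.
- bot.wait(seconds).
- bot.solve_ik(position, orientation): joint angles nearest the present ones, or None.
- bot.camera(name): name is "scene" or "top" or "wrist"; returns the picture (480x640x3 uint8, red, green, blue); there is no depth.
- bot.calibration(name): a dict with "mtx" (3x3 intrinsics, pixels), "extrinsics" (4x4, takes a point from world to camera coordinates); the wrist camera has in their place "hand_eye" (4x4, takes a point from camera to tool coordinates, whose origin is the TCP and whose axes are the tool frame's). Camera axes: x right, y down, z forward; pixel columns grow to the right and rows downward; lengths in m; the calibration is good to about 2 mm. The wrist camera is an equidistant fisheye: a pixel r from the principal point sees the ray r / f radians off the axis. A picture is of the moment at which its call begins: read the wrist's pose just before it. calibration takes no time and is no camera call.
A pose or a line that the arm cannot do raises bot.PlanningError and nothing moves.
- bot.close_job(): hands the job in, once; it reports no verdict.
Trained networks look in the newest picture that a camera, given by its name, has taken for a name from the list of things; names that differ only in an ending like _2 or _b are one class to them, and where a whole thing is asked for, a point or a joint stands for the part that bears it (a point fixed in the world has none). Each returns a list of dicts, best first, with "confidence" (0 to 1); they miss things now and then, are a little off and sometimes report something else, mostly with a low value. They report only what shows in the picture. A call takes as long as a camera call. They do not tell look-alikes from the thing itself.
- bot.search_frame(camera, thing): "bbox" ([left, top, width, height] in pixels, round what is visible of it).
Readings, each from a call of its own:
- bot.read_clock(): time.
- bot.read_joint_positions(): joint angles.
- bot.read_joint_vel(): joint speeds.
- bot.read_joint_efforts(): joint torques, N m.
- bot.read_position(): TCP position.
- bot.read_tool_rot(): TCP orientation.
- bot.read_ft_force(): force on the tool from outside, world axes, zero at the start.
- bot.read_moment(): the same for the moment, N m.
- bot.read_gripper_width(): opening from 0.0 (shut) to 1.0 (fully open).
Only numpy, scipy, OpenCV 4.12 (cv2) and the standard library are available. Lean on these libraries where they do the work, as an engineer would, in place of code of your own. Each camera call takes 0.05 s, during which the arm holds its last target.

### The job

Give the sealed orange sensor can its plus and minus one g check: first close the toggle clamp fully down on its lid so that it cannot fall out, then turn the cradle right over with the crank until the can is upside down against the stop, and let go of the fixture for at least three seconds while the sensor takes its reading. Then crank the can back fully upright against its stop and leave it there, still clamped. Turn it smoothly, without jerking or flinging the crank, and leave the other things on the bench where they are.

Things in the scene. Friction and masses are not known exactly. Their poses are not given: they have to be found in the camera images.
- fixture: Turnover fixture, fixed to the bench: dark base plate 200 (x) by 220 (y) by 10 mm and two grey metal pillars (54 mm in x, 14 mm thick, at y = -82 and +82 mm, tops 172 mm high) that carry a cradle on a level axis along the fixture's y, 145 mm above the origin. Origin: centre of the plate's underside, on the bench; z up. Crank on the +y side, clamp handle on the -y side.
- cradle (a joint): Angle of cradle and crank about that axis, rad. 0: can upright, crank grip level with the axis on the fixture's -x side. It grows as the grip goes up and over the top to +x; at 3.14 the can is upside down, the grip level with the axis on the +x side. Hard stops at 0 and 3.14. Stiff pivot (0.35 N m, about 5 N at the grip), nearly balanced: stays where it is left.
- cradle_mid (a point): Point on the cradle's axis midway between the pillars, 145 mm above the fixture's origin; its axes turn with the cradle and equal the fixture's at cradle 0.
- crank_grip (a point): Centre of the crank's round black grip: 20 mm diameter, 70 mm long, along the fixture's y, 80 mm from the cradle's axis, at the fixture's y = 163 mm. Free all round but for the dark crank arm (8 by 20 mm) at its inner end. It is a sleeve that spins freely on its pin, so fingers holding it can point down all the way round. Axes as cradle_mid.
- clamp (a joint): Angle of the toggle clamp on the cradle, rad: 0 fully closed (rubber foot on the lid, at its stop), grows as it opens, at most 1.45; starts 0.95 to 1.3. Stiff (0.6 N m), stays where it is left. Arm and handle are one piece.
- clamp_pin (a point): Pin that the clamp turns about, along the fixture's x. Cradle upright: at the fixture's x = 0, y = -54 mm, 193 mm above the bench. Axes as cradle_mid.
- clamp_tip (a point): End of the clamp's blue round handle (16 mm diameter, round end reaching 8 mm beyond), 70 mm from the pin. With the cradle upright and the clamp at c, the handle points up from the pin and leans (c - 0.35) rad from vertical towards the fixture's -y: outward over the -y pillar when open, inward over the can when closed. Pushing its outer (-y) side towards +y closes the clamp.
- can_mid (a point): Centre of the sealed, self-logging orange sensor can: 75 mm diameter, 84 mm tall, about 0.55 kg, white band, bolted lid on top, short connector on its side. It stands loose in a shallow ring on the cradle floor, its centre about 2 mm below the cradle's axis; z from bottom to lid. Without the clamp it falls out when turned over.
- screwdriver: Bystander: loose screwdriver, about 180 mm long, lying on the bench. Origin: its middle, underneath.
- bin: Bystander: loose yellow open parts bin, 110 x 85 x 45 mm. Origin: centre of its underside.
- meter: Bystander: loose dark hand-held meter lying face up, 150 x 76 x 30 mm. Origin: centre of its underside.
There are look-alikes about, which are no part of the job. Of the things that look like the part that bears can_mid, the smallest one is meant.

How it is judged:
On the way, in this order (a step that is already met when the one before it is completed fails the run):
1. the toggle clamp is closed fully down on the can while the cradle is still upright (value of joint clamp below 0.06 rad and value of joint cradle below 0.08 rad and distance between can_mid and cradle_mid below 0.012 m), for 0.2 s.
2. the can is upside down against the stop, still clamped, and nothing of the robot touches the fixture for 3 seconds (value of joint cradle above 3.08 rad and value of joint clamp below 0.08 rad and distance between can_mid and cradle_mid below 0.012 m and angle between can_mid's own z axis and vertical above 3 rad and velocity of joint cradle between -0.1 and 0.1 rad/s and contact force between each of the fingers, the arm and fixture below 0.3 N), for 2.9 s.
At the end, for the whole second after the job is handed in: The cradle is back upright at its stop (within 0.06 rad) and at rest, the can seated upright in it (its centre within 12 mm of the trunnion axis, leaning less than 0.1 rad), the clamp still closed on the lid (within 0.08 rad), and the robot touching nothing of the fixture (value of joint cradle below 0.06 rad and value of joint clamp below 0.08 rad and distance between can_mid and cradle_mid below 0.012 m and angle between can_mid's own z axis and vertical below 0.1 rad and velocity of joint cradle between -0.1 and 0.1 rad/s and contact force between each of the fingers, the arm and fixture below 0.3 N).
It fails at once if the cradle is flung round or let crash against a stop (faster than 3.5 rad/s) (velocity of joint cradle above 3.5 rad/s or velocity of joint cradle below -3.5 rad/s).
It fails at once if the can comes out of its seat (centre more than 25 mm from the cradle's) (distance between can_mid and cradle_mid above 0.025 m).
It fails at once if a bystander on the bench is moved by more than 25 mm (distance of any of screwdriver, bin, meter from where it was at the start of the episode above 0.025 m).
It also fails if it takes over 70 s, if anything falls off the work surface, if the arm or the gripper's body presses on something with over 40 N, if the wrist force passes 120 N, or if a joint passes its speed limit or range.

## Working session

There is one attempt and no reset: what is moved stays moved. The work goes in short steps, each a Python script; the robot and the scene stay as the last script left them, time stands still between calls to the robot, and variables do not carry over. Pictures are saved under pics/ and viewed, and the job is handed in when it is done.

```bash
mkdir -p pics; ls; python3 - <<'E'
from cell import bot
import cv2,numpy as np
np.set_printoptions(precision=4,suppress=True)
for c in ("scene","top"):
    im=bot.camera(c); cv2.imwrite(f"pics/{c}0.png",im[:,:,::-1])
    k=bot.calibration(c); print(c,k)
    for t in("fixture","can_mid","crank_grip","clamp_tip","screwdriver","bin","meter"):
        print(t,[(d["bbox"],round(d["confidence"],2)) for d in bot.search_frame(c,t)])
print(bot.read_clock(),bot.calibration("wrist"))
E
```

```text
pics
scene {'mtx': array([[478.0812,   0.    , 319.8103],
       [  0.    , 478.0812, 239.9644],
       [  0.    ,   0.    ,   1.    ]]), 'extrinsics': array([[-0.7023,  0.7118, -0.011 ,  0.4301],
       [ 0.599 ,  0.5826, -0.5494, -0.2139],
       [-0.3846, -0.3924, -0.8355,  1.5094],
       [ 0.    ,  0.    ,  0.    ,  1.    ]])}
fixture [([269.1, 185.7, 131.6, 131.3], 0.59)]
can_mid [([308.2, 218.0, 29.9, 41.7], 0.94), ([235.3, 277.0, 45.3, 53.0], 0.87), ([237.4, 191.7, 38.7, 53.7], 0.72)]
crank_grip []
clamp_tip [([296.1, 181.2, 20.2, 29.5], 0.62)]
screwdriver [([224.8, 153.3, 31.0, 32.1], 0.52)]
bin [([395.2, 355.2, 55.6, 68.1], 0.49), ([222.2, 152.7, 34.2, 35.0], 0.42)]
meter [([393.0, 356.3, 56.3, 66.1], 0.8)]
top {'mtx': array([[440.996 ,   0.    , 316.5595],
       [  0.    , 440.996 , 241.2615],
       [  0.    ,   0.    ,   1.    ]]), 'extrinsics': array([[-0.0196, -0.9992, -0.0342, -0.0186],
       [-0.9956,  0.0226, -0.0914,  0.5802],
       [ 0.0921,  0.0322, -0.9952,  1.1641],
       [ 0.    ,  0.    ,  0.    ,  1.    ]])}
fixture [([245.4, 215.1, 136.3, 85.2], 0.79)]
can_mid [([314.1, 237.1, 30.8, 30.9], 0.86), ([312.7, 151.7, 44.9, 46.1], 0.72), ([392.3, 218.8, 45.8, 43.7], 0.57)]
crank_grip [([247.9, 232.7, 129.4, 51.1], 0.72)]
clamp_tip [([339.2, 248.2, 41.7, 13.3], 0.6)]
screwdriver [([472.3, 241.2, 27.2, 64.6], 0.81), ([242.6, 232.2, 136.7, 52.0], 0.67)]
bin [([144.1, 280.8, 46.7, 50.2], 0.97)]
meter [([163.7, 203.9, 35.5, 54.0], 0.92)]
0.8 {'mtx': array([[371.6483,   0.    , 322.1712],
       [  0.    , 371.6483, 233.8312],
       [  0.    ,   0.    ,   1.    ]]), 'hand_eye': array([[ 1.    , -0.0007,  0.0003,  0.0007],
       [-0.0004, -0.2809,  0.9597, -0.1703],
       [-0.0006, -0.9597, -0.2809,  0.0721],
       [ 0.    ,  0.    ,  0.    ,  1.    ]])}
```

View pics/scene0.png

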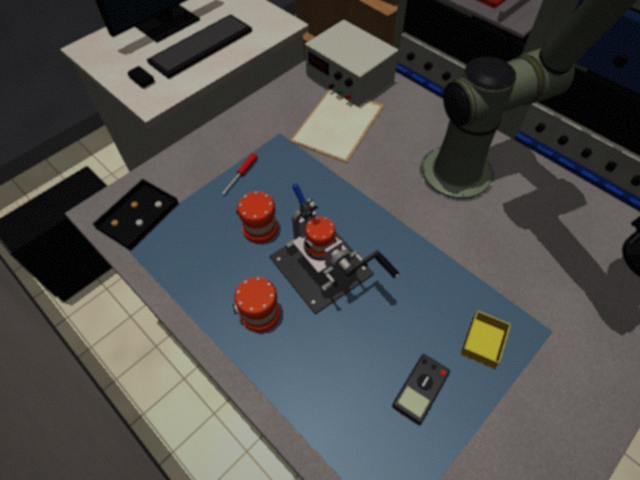

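View pics/top0.png

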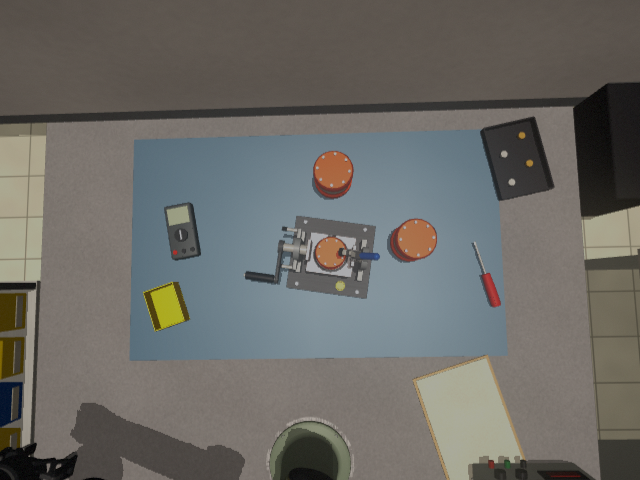

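```bash
python3 - <<'E'
import cv2
a=cv2.imread("pics/top0.png")[190:320,210:410]; cv2.imwrite("pics/topc.png",cv2.resize(a,None,fx=4,fy=4,interpolation=cv2.INTER_CUBIC))
a=cv2.imread("pics/scene0.png")[160:340,220:420]; cv2.imwrite("pics/scc.png",cv2.resize(a,None,fx=3.3,fy=3.3,interpolation=cv2.INTER_CUBIC))
E
```

```text
(no output)
```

View pics/topc.png

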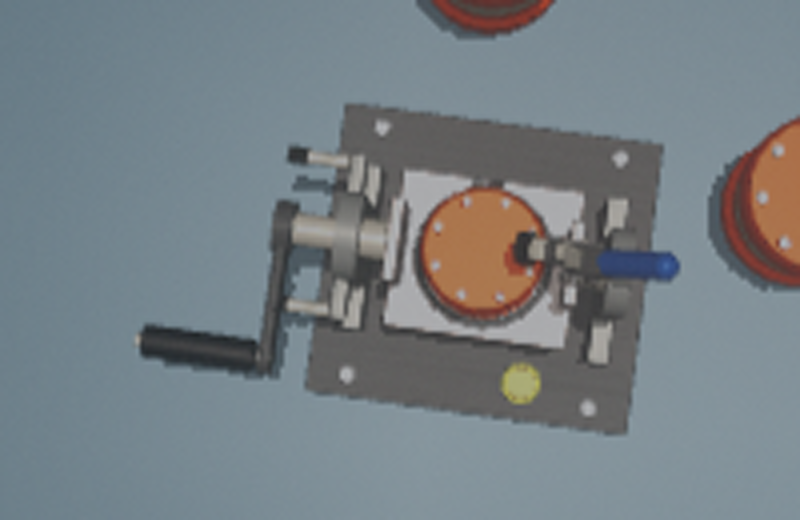

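View pics/scc.png

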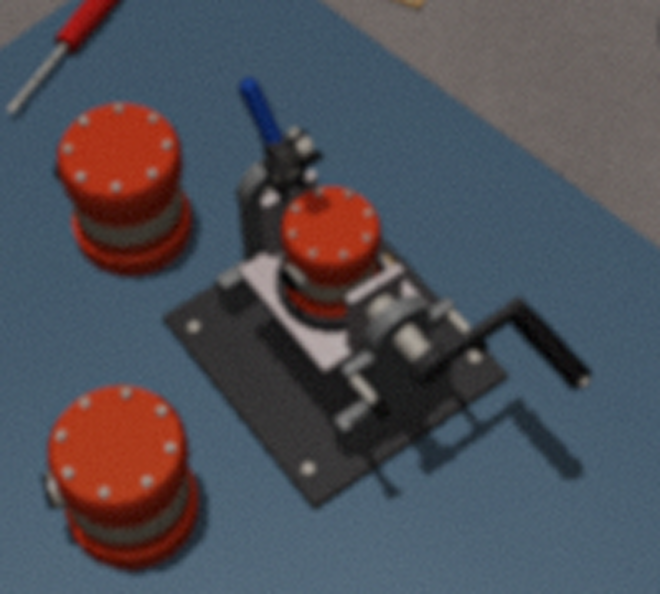

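The three orange cans are at top (333,174), (415,240) and (329,252). The smallest is the one at (329,252), seated in the fixture, and the crop confirms it (clamp foot over its lid). Next I fit the fixture pose from the plate corners.

```bash
cat > h.py <<'E'
import numpy as np,cv2
from scipy.optimize import least_squares
from scipy.spatial.transform import Rotation as R
np.set_printoptions(precision=4,suppress=True)
from cell import bot
def proj(cam,P):
    k=bot.calibration(cam);E=np.array(k["extrinsics"]);p=np.atleast_2d(P)@E[:3,:3].T+E[:3,3]
    q=p@np.array(k["mtx"]).T; return q[:,:2]/q[:,2:]
def fx(p,P):
    c,s=np.cos(p[2]),np.sin(p[2]); P=np.atleast_2d(P).astype(float)
    return P@np.array([[c,s,0],[-s,c,0],[0,0,1]])+np.array([p[0],p[1],0])
E
python3 - <<'E'
from h import *
top=np.array([(347,103),(662,147),(627,433),(305,388)])/4+[210,190]
tP=[(.1,.11,.01),(.1,-.11,.01),(-.1,-.11,.01),(-.1,.11,.01)]
gt=np.array([(143,341),(262,354)])/4+[210,190]; gs=np.array([(582,378),(516,303)])/3.3+[220,160]
gP=[(-.08,.198,.145),(-.08,.128,.145)]
sc=np.array([(165,320),(318,507),(507,377)])/3.3+[220,160]
sP=[(.1,-.11,.01),(.1,.11,.01),(-.1,.11,.01)]
pt=np.array([(668,266)])/4+[210,190]; ps=np.array([(248,84)])/3.3+[220,160]
def tip(c,l=.07): return [(0,-.054-l*np.sin(c-.35),.193+l*np.cos(c-.35))]
def f(p):
    return np.concatenate([(proj("top",fx(p,tP))-top).ravel(),(proj("scene",fx(p,sP))-sc).ravel(),(proj("top",fx(p,gP))-gt).ravel(),(proj("scene",fx(p,gP))-gs).ravel(),
     (proj("top",fx(p,tip(p[3],.075)))-pt).ravel(),(proj("scene",fx(p,tip(p[3],.075)))-ps).ravel()])
r=least_squares(f,[.5,-.05,0,1.1],loss='soft_l1'); print(r.x); print(f(r.x).reshape(-1,2))
for n,P in(("grip",(-.08,.163,.145)),("grip180",(.08,.163,.145)),("tip",tip(r.x[3])[0]),("pin",(0,-.054,.193))): print(n,fx(r.x,P))
E
```

```text
[ 0.5393 -0.0686 -0.1526  1.0292]
[[-0.7522 -0.6718]
 [ 0.0683 -1.5071]
 [-0.1686  0.0704]
 [-0.307   0.3942]
 [-1.4571 -2.4642]
 [-1.2425 -1.3885]
 [ 0.5713 -2.4799]
 [-0.243  -0.2185]
 [-1.5282  0.3677]
 [-0.0201 -0.6433]
 [ 0.9696  2.2102]
 [-0.0806 -0.5958]
 [-0.2088 -1.4849]]
grip [[0.485  0.1047 0.145 ]]
grip180 [[0.6432 0.0804 0.145 ]]
tip [[ 0.5244 -0.1654  0.2475]]
pin [[ 0.5311 -0.122   0.193 ]]
```

```bash
cat >> h.py <<'E'
FX=np.array([.5393,-.0686,-.1526])
def quat(yaw,flip=False):
    x=np.array([np.cos(yaw),np.sin(yaw),0]); 
    if flip:x=-x
    y=np.array([0,0,-1.]); z=np.cross(x,y)
    q=R.from_matrix(np.c_[x,y,z]).as_quat(); return np.array([q[3],*q[:3]])
def wproj(P,pos,q):
    k=bot.calibration("wrist");H=np.array(k["hand_eye"]);M=np.array(k["mtx"])
    Rt=R.from_quat([*q[1:],q[0]]).as_matrix()
    t=(np.atleast_2d(P)-pos)@Rt; c=(t-H[:3,3])@H[:3,:3]
    th=np.arctan2(np.hypot(c[:,0],c[:,1]),c[:,2]); ph=np.arctan2(c[:,1],c[:,0])
    return np.c_[M[0,2]+M[0,0]*th*np.cos(ph),M[1,2]+M[1,1]*th*np.sin(ph)]
E
python3 - <<'E'
from h import *
print(bot.read_tool_rot())
for fl in(0,1):
    for P in [(0,-.16,.38),(0,-.14,.235),(0,-.05,.235),(-.08,.166,.126),(0,.166,.206),(.08,.166,.126),(.08,.166,.3)]:
        print(fl,P,bot.solve_ik(fx(FX,P)[0],quat(FX[2],fl)))
E
```

```text
[ 0.5521 -0.552  -0.4419  0.4419]
0 (0, -0.16, 0.38) [-0.5459  0.3069  0.2248  1.4887  0.      1.1775]
0 (0, -0.14, 0.235) [-0.5124  0.3222 -0.1157  1.1329  0.      1.211 ]
0 (0, -0.05, 0.235) [-0.354   0.2973 -0.1507  1.1228  0.      1.3694]
0 (-0.08, 0.166, 0.126) [ 0.0696  0.2993 -0.4446  0.8269  0.      1.793 ]
0 (0, 0.166, 0.206) [ 0.0386  0.3662 -0.127   1.0776  0.      1.762 ]
0 (0.08, 0.166, 0.126) [ 0.0151  0.563  -0.0222  0.9856  0.      1.7385]
0 (0.08, 0.166, 0.3) [0.0151 0.4871 0.2955 1.3792 0.     1.7385]
1 (0, -0.16, 0.38) [-0.5459  0.3069  0.2248  1.4887  0.     -1.9641]
1 (0, -0.14, 0.235) [-0.5124  0.3222 -0.1157  1.1329  0.     -1.9306]
1 (0, -0.05, 0.235) [-0.354   0.2973 -0.1507  1.1228  0.     -1.7722]
1 (-0.08, 0.166, 0.126) [ 0.0696  0.2993 -0.4446  0.8269  0.     -1.3486]
1 (0, 0.166, 0.206) [ 0.0386  0.3662 -0.127   1.0776  0.     -1.3796]
1 (0.08, 0.166, 0.126) [ 0.0151  0.563  -0.0222  0.9856  0.     -1.4031]
1 (0.08, 0.166, 0.3) [ 0.0151  0.4871  0.2955  1.3792  0.     -1.4031]
```

```bash
python3 - <<'E'
from h import *
t=bot.read_clock()
bot.move_linear([.12,.537,.38],speed=.3)
bot.move_pose(fx(FX,(0,-.16,.38))[0],quat(FX[2]))
bot.set_gripper(0.0)
p=bot.read_position();q=bot.read_tool_rot();im=bot.camera("wrist")[:,:,::-1].copy()
print(bot.read_clock()-t,p,q)
cv2.imwrite("pics/w1.png",im)
c=1.0292
P=[(.1,.11,.01),(.1,-.11,.01),(-.1,-.11,.01),(-.1,.11,.01),(0,-.054-.07*np.sin(c-.35),.193+.07*np.cos(c-.35)),(-.08,.198,.145),(-.08,.128,.145),(0,0,.185)]
u=wproj(fx(FX,P),np.array(p),np.array(q)); print(u)
for a in u: cv2.drawMarker(im,(int(round(a[0])),int(round(a[1]))),(0,255,0),cv2.MARKER_CROSS,8,1)
cv2.imwrite("pics/w1m.png",im)
E
```

```text
4.575 [ 0.515  -0.2268  0.38  ] [ 0.7051 -0.705   0.0539 -0.0539]
[[390.9248   0.1546]
 [391.2271 144.3715]
 [253.9671 144.4355]
 [254.0704   0.1856]
 [322.9525 140.5601]
 [254.3459 -96.9379]
 [251.6715 -50.6106]
 [322.7558  40.4379]]
```

View pics/w1m.png

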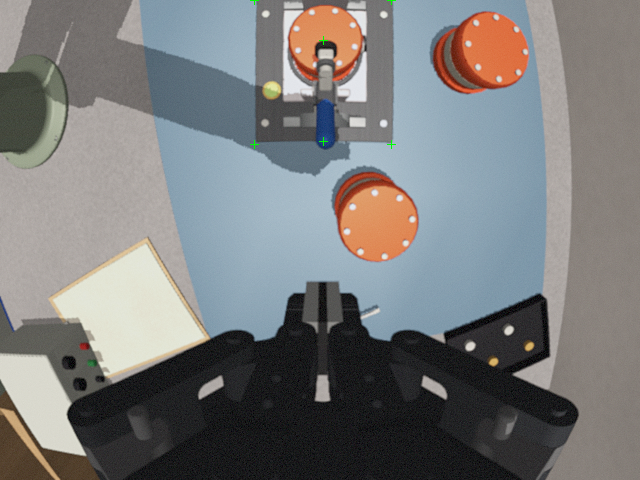

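```bash
python3 - <<'E'
from h import *
t=bot.read_clock()
bot.move_linear(fx(FX,(0.001,-.145,.236))[0],speed=.15)
f0=np.array(bot.read_ft_force())
for y in np.arange(-.135,-.043,.01):
    hit=bot.move_linear(fx(FX,(0.001,y,.236))[0],speed=.06,until_force=35)
    print(round(y,3),hit,bot.read_ft_force(),bot.read_position())
    if hit: break
print(bot.read_clock()-t,bot.read_clock())
p=bot.read_position();q=bot.read_tool_rot()
im=bot.camera("wrist")[:,:,::-1];cv2.imwrite("pics/w2.png",im)
im=bot.camera("scene")[:,:,::-1];cv2.imwrite("pics/s2.png",cv2.resize(im[140:340,220:420],None,fx=3,fy=3,interpolation=cv2.INTER_CUBIC))
E
```

```text
-0.135 False [-0.626   0.8964 -1.0327] [ 0.52   -0.2018  0.2365]
-0.125 False [-0.1066  0.2238  0.6954] [ 0.5213 -0.1918  0.236 ]
-0.115 False [-0.1327 -0.22   -0.4513] [ 0.5228 -0.182   0.236 ]
-0.105 False [ 0.6673  0.4403 -0.1114] [ 0.5244 -0.1722  0.236 ]
-0.095 False [-0.9047  0.7731  0.2395] [ 0.5259 -0.1623  0.236 ]
-0.085 False [-0.7231 -0.2875  0.5151] [ 0.5274 -0.1524  0.236 ]
-0.075 False [ 0.8941  0.1124 -0.7271] [ 0.5289 -0.1425  0.236 ]
-0.065 False [-0.245   0.2742  0.1219] [ 0.5305 -0.1326  0.236 ]
-0.055 False [-0.6991 -0.0786 -0.7217] [ 0.5319 -0.1227  0.236 ]
-0.045 False [ 0.0491  0.8125 -0.1851] [ 0.5335 -0.1128  0.236 ]
4.2833000000000006 9.6583
```

View pics/w2.png

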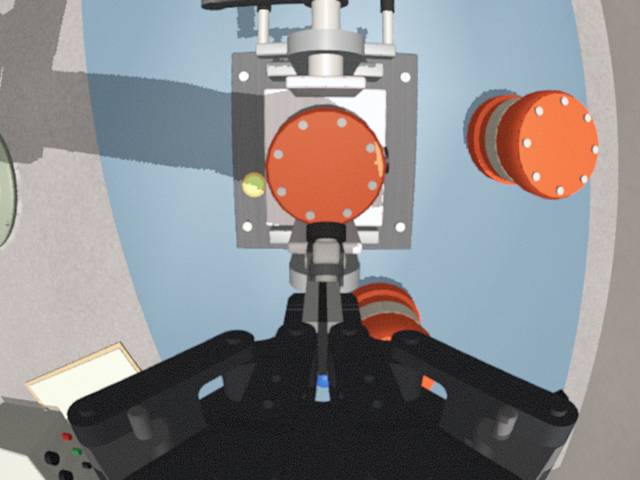

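View pics/s2.png

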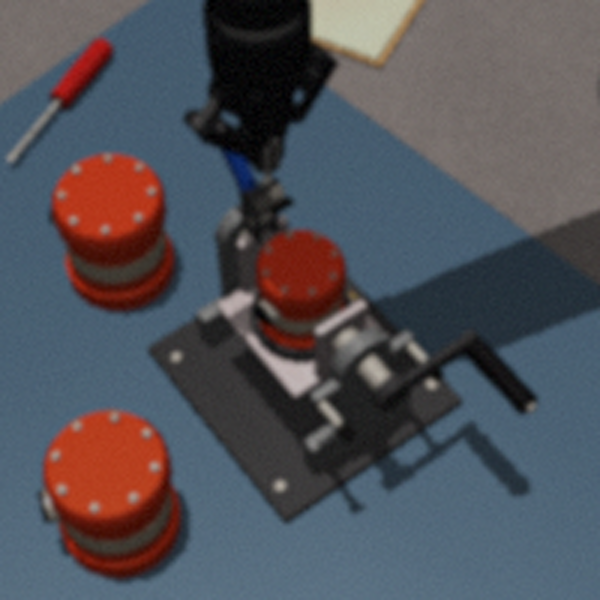

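The fingers moved to y=-.045 without touching anything. The handle sits behind and below the fingertips, at scene crop ~(240,170). I triangulate the handle tip freely to see how low it is.

```bash
python3 - <<'E'
from h import *
print(bot.read_gripper_width(),bot.read_ft_force())
p1=np.array([.515,-.2268,.38]);q1=np.array([.7051,-.705,.0539,-.0539])
pt=np.array([668,266])/4+[210,190]; ps=np.array([248,84])/3.3+[220,160]; pw=np.array([325,145])
for use in ((1,1,0),(1,0,1),(0,1,1),(1,1,1)):
    def f(X): return np.concatenate([use[0]*(proj("top",X)[0]-pt),use[1]*(proj("scene",X)[0]-ps),use[2]*(wproj(X,p1,q1)[0]-pw)])
    r=least_squares(f,[.52,-.16,.24]); X=r.x-[FX[0],FX[1],0]; c,s=np.cos(FX[2]),np.sin(FX[2])
    print(use,r.x,"fixture",c*X[0]+s*X[1],-s*X[0]+c*X[1],X[2],r.fun.round(1))
im=cv2.imread("pics/w1.png")[20:180,230:420];cv2.imwrite("pics/w1c.png",cv2.resize(im,None,fx=4,fy=4,interpolation=cv2.INTER_CUBIC))
im=cv2.imread("pics/w2.png")[200:420,250:400];cv2.imwrite("pics/w2c.png",cv2.resize(im,None,fx=2.7,fy=2.7,interpolation=cv2.INTER_CUBIC))
im=bot.camera("top")[220:290,270:400,::-1];cv2.imwrite("pics/t2c.png",cv2.resize(im,None,fx=6,fy=6,interpolation=cv2.INTER_CUBIC))
E
```

```text
0.005162649908932476 [ 0.2984  0.4797 -0.175 ]
(1, 1, 0) [ 0.523  -0.1694  0.2442] fixture -0.0007868724340491969 -0.10207649248745643 0.24424504217460397 [-0.  0. -0. -0. -0.  0.]
(1, 0, 1) [ 0.5254 -0.1706  0.2218] fixture 0.0017326169414794267 -0.10295622071961316 0.22183883697228754 [-0.5 -0.5 -0.   0.  -0.2  0.2]
(0, 1, 1) [ 0.5254 -0.1692  0.2463] fixture 0.0015314152012327123 -0.10154272733281829 0.2463244555988229 [-0.  -0.  -0.7  0.  -0.2 -0.1]
(1, 1, 1) [ 0.5251 -0.1693  0.2456] fixture 0.0012503611593643067 -0.1016508838291028 0.24564265392765075 [-0.  -1.  -0.6  0.1 -0.5 -0. ]
```

View pics/w1c.png

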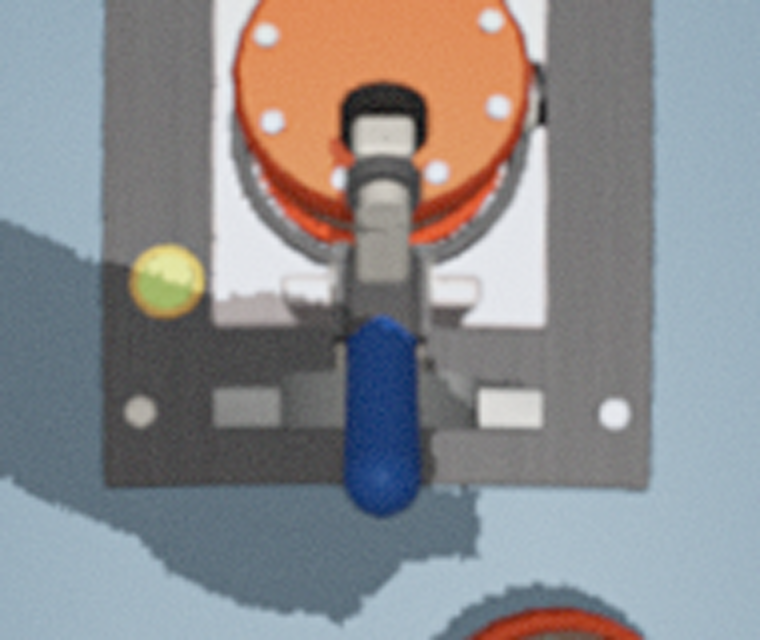

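View pics/w2c.png

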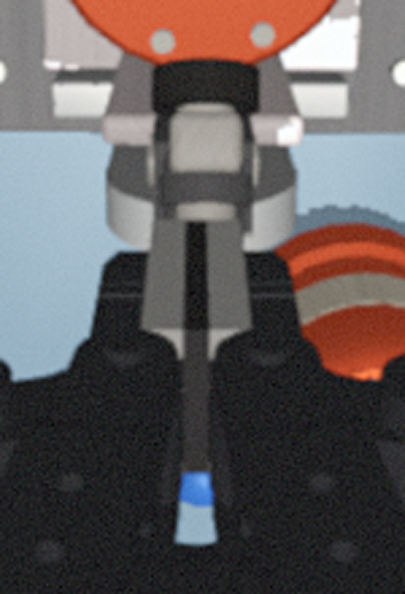

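View pics/t2c.png

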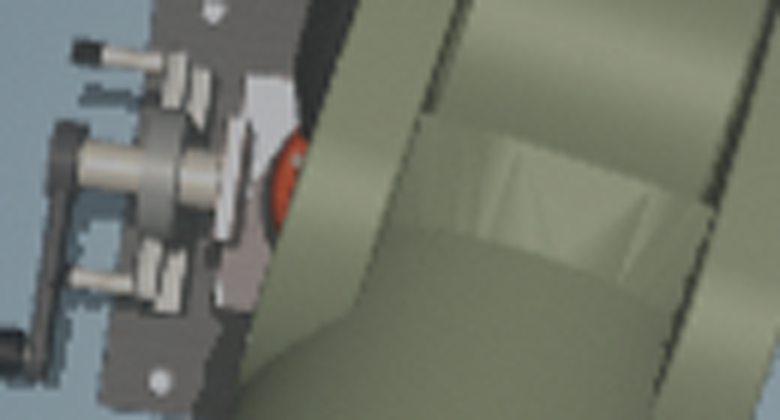

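```bash
python3 - <<'E'
from h import *
p=np.array(bot.read_position());q=np.array(bot.read_tool_rot())
print(p,q,wproj(p,p,q))
def tip(c,l): return (0,-.054-l*np.sin(c-.35),.193+l*np.cos(c-.35))
for c in (1.0,1.1,1.2,1.3,1.45):
    print(c,"w2",wproj(fx(FX,[tip(c,.075),tip(c,.03)]),p,q).ravel(),"scene",proj("scene",fx(FX,[tip(c,.075),tip(c,.03)])).ravel(), "top",proj("top",fx(FX,[tip(c,.075)])).ravel())
im=bot.camera("scene")[:,:,::-1].copy()
u=proj("scene",[p,p+[0,0,.05],p+[0,0,.1]]);print("tcp scene",u.ravel())
for a in u: im[int(round(a[1])),int(round(a[0]))]=(0,255,0)
cv2.imwrite("pics/s3.png",cv2.resize(im[160:240,260:360],None,fx=7,fy=7,interpolation=cv2.INTER_NEAREST))
E
```

```text
[ 0.5335 -0.1133  0.236 ] [-0.705   0.7051 -0.0539  0.0539] [[323.5114 277.1334]]
1.0 w2 [321.5281 384.2159 321.5562 307.5711] scene [295.3166 184.0413 302.4295 200.2167] top [376.1963 255.7658]
1.1 w2 [321.5553 386.6551 321.5657 309.5168] scene [294.0768 183.8781 301.9235 200.1161] top [378.5989 256.2396]
1.2 w2 [321.5808 387.6329 321.575  310.9327] scene [292.9827 183.9888 301.4714 200.1226] top [380.7182 256.6925]
1.3 w2 [321.6043 387.2867 321.5842 311.8239] scene [292.043  184.3675 301.0773 200.2355] top [382.5342 257.1198]
1.45 w2 [321.6358 384.5738 321.5973 312.2027] scene [290.9376 185.4186 300.6026 200.5996] top [384.6569 257.703 ]
tcp scene [308.2898 202.592  307.6198 189.3507 306.8973 175.0734]
```

View pics/s3.png

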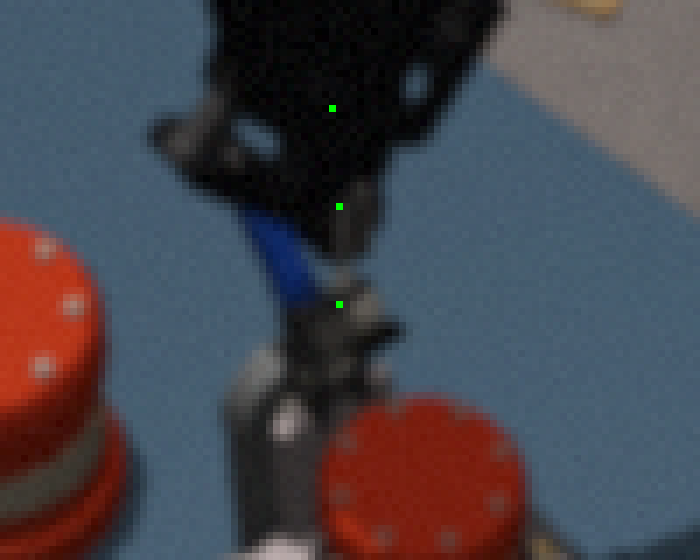

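```bash
python3 - <<'E'
from h import *
t=bot.read_clock()
bot.move_linear(fx(FX,(0.001,-.045,.30))[0],speed=.2)
bot.move_linear(fx(FX,(0.001,-.16,.30))[0],speed=.3)
p=np.array(bot.read_position());q=np.array(bot.read_tool_rot())
im=bot.camera("wrist")[:,:,::-1];cv2.imwrite("pics/w3.png",im)
print(p,q,bot.read_ft_force(),bot.read_clock())
im=bot.camera("scene")[:,:,::-1];cv2.imwrite("pics/s4.png",cv2.resize(im[150:250,250:350],None,fx=6,fy=6,interpolation=cv2.INTER_CUBIC))
im=bot.camera("top")[:,:,::-1];cv2.imwrite("pics/t4.png",cv2.resize(im[190:320,270:400],None,fx=4,fy=4,interpolation=cv2.INTER_CUBIC))
E
```

```text
[ 0.515  -0.2272  0.2984] [ 0.7056 -0.7044  0.0554 -0.0537] [-0.1831  0.3428 -0.81  ] 10.9083
```

View pics/w3.png

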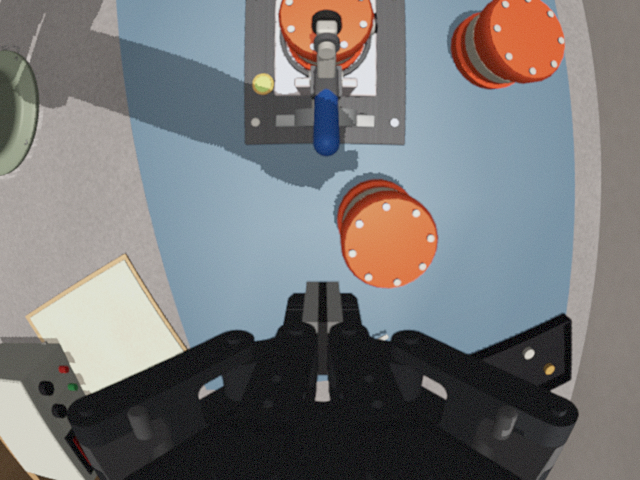

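View pics/s4.png

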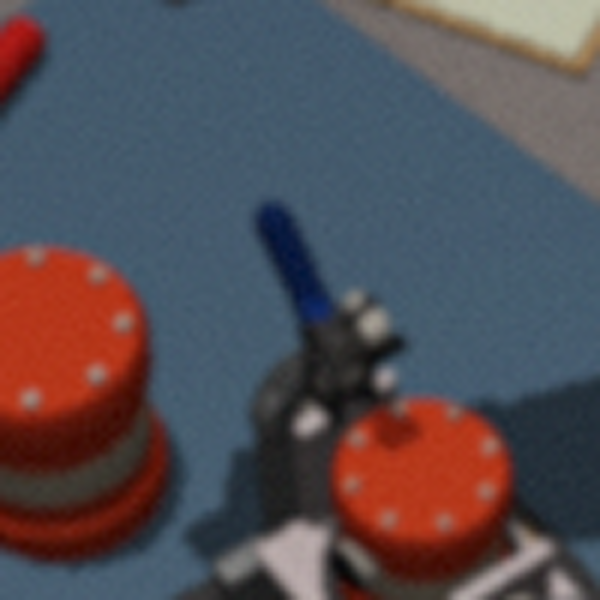

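```bash
python3 - <<'E'
from h import *
p1=np.array([.515,-.2268,.38]);q1=np.array([.7051,-.705,.0539,-.0539])
p3=np.array([.515,-.2272,.2984])
def pt(c,l,n=0): 
    a=c-.35; return (0,-.054-l*np.sin(a)-n*np.cos(a),.193+l*np.cos(a)-n*np.sin(a))
for c in (.95,1.03,1.1,1.2,1.3):
    e=lambda P: (P[0],P[1]-.008,P[2])
    print(c,"w1 end %.1f w3 end %.1f"%(wproj(fx(FX,e(pt(c,.07))),p1,q1)[0,1],wproj(fx(FX,e(pt(c,.07))),p3,q1)[0,1]),
     "w1/w3 at .02,.03", [round(wproj(fx(FX,pt(c,l)),p,q1)[0,1],1) for l in(.02,.03) for p in(p1,p3)],
     "scene",proj("scene",fx(FX,[pt(c,.07),pt(c,.02)])).ravel(), "tip",pt(c,.07))
# plate corner check rows in w3
print(wproj(fx(FX,[(.1,-.11,.01),(-.1,-.11,.01)]),p3,q1))
E
```

```text
0.95 w1 end 145.1 w3 end 150.7 w1/w3 at .02,.03 [np.float64(103.6), np.float64(95.3), np.float64(109.3), np.float64(102.5)] scene [296.745  186.0403 304.1627 203.8079] tip (0, np.float64(-0.09352497313765248), np.float64(0.25077349304367746))
1.03 w1 end 150.4 w3 end 157.9 w1/w3 at .02,.03 [np.float64(105.0), np.float64(97.2), np.float64(111.5), np.float64(105.5)] scene [295.7561 185.7875 303.876  203.7162] tip (0, np.float64(-0.0980155116812928), np.float64(0.24743009031256497))
1.1 w1 end 154.6 w3 end 163.5 w1/w3 at .02,.03 [np.float64(106.2), np.float64(98.8), np.float64(113.3), np.float64(107.9)] scene [294.9579 185.7013 303.6424 203.6732] tip (0, np.float64(-0.1017147132016334), np.float64(0.24421822082116745))
1.2 w1 end 160.0 w3 end 170.6 w1/w3 at .02,.03 [np.float64(107.8), np.float64(101.0), np.float64(115.7), np.float64(111.1)] scene [293.9328 185.7946 303.3389 203.672 ] tip (0, np.float64(-0.1065896283598205), np.float64(0.23919882021194877))
1.3 w1 end 164.5 w3 end 176.4 w1/w3 at .02,.03 [np.float64(109.3), np.float64(102.9), np.float64(117.8), np.float64(114.0)] scene [293.051  186.1379 303.0735 203.7416] tip (0, np.float64(-0.11093908533525618), np.float64(0.23371781626247184))
[[403.0256 147.1091]
 [242.1689 147.1728]]
```

```bash
python3 - <<'E'
from h import *
im=cv2.imread("pics/w3.png")[260:420,200:440].copy()
p=np.array([.5,0,.3]);q=quat(0)
im=cv2.resize(im,None,fx=3.3,fy=3.3,interpolation=cv2.INTER_CUBIC)
for y in (0,-.02,-.04,-.06):
  for z in(-.011,.011):
    a=wproj(p+[0,z,-y],p,q)[0]; print(y,z,a)
    cv2.drawMarker(im,(int((a[0]-200)*3.3),int((a[1]-260)*3.3)),(0,255,0) if z>0 else (0,0,255),cv2.MARKER_CROSS,12,2)
cv2.imwrite("pics/fing.png",im)
print(bot.grip_depth)
E
```

```text
0 -0.011 [323.4919 297.0065]
0 0.011 [323.5223 256.3222]
-0.02 -0.011 [323.6335 316.0049]
-0.02 0.011 [323.6799 271.8121]
-0.04 -0.011 [323.8051 339.3031]
-0.04 0.011 [323.8761 291.288 ]
-0.06 -0.011 [324.0154 368.2846]
-0.06 0.011 [324.1256 316.353 ]
0.0187
```

View pics/fing.png

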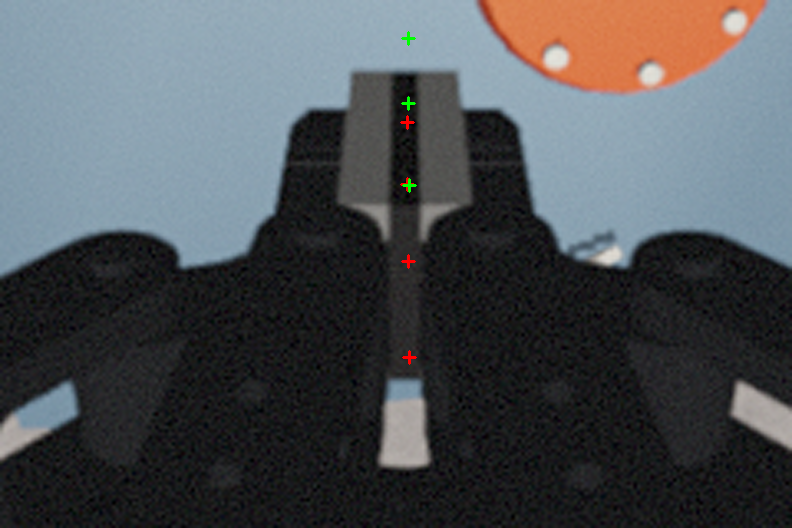

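```bash
python3 - <<'E'
from h import *
t=bot.read_clock()
Z=.214
bot.move_linear(fx(FX,(0.002,-.16,Z))[0],speed=.15)
for y in np.arange(-.125,-.044,.01):
    hit=bot.move_linear(fx(FX,(0.002,y,Z))[0],speed=.07,until_force=35)
    print(round(y,3),hit,bot.read_ft_force(),bot.read_position())
    if hit: break
print(bot.read_clock()-t,bot.read_clock())
im=bot.camera("wrist")[:,:,::-1];cv2.imwrite("pics/w5.png",im)
im=bot.camera("scene")[:,:,::-1];cv2.imwrite("pics/s5.png",cv2.resize(im[150:250,250:350],None,fx=6,fy=6,interpolation=cv2.INTER_CUBIC))
E
```

```text
-0.125 False [ 0.0791  0.8021 -0.3841] [ 0.5224 -0.1922  0.2141]
-0.115 False [-1.8529 -5.4015  0.7483] [ 0.5236 -0.1837  0.2142]
-0.105 False [  1.2418 -10.992    0.128 ] [ 0.5266 -0.1767  0.2154]
-0.095 False [ -0.3323 -11.9107   6.8641] [ 0.5284 -0.1675  0.2163]
-0.085 False [ -1.2617 -10.1101   6.3581] [ 0.5297 -0.1565  0.2161]
-0.075 False [ 0.3324 -7.8613  4.9789] [ 0.5311 -0.1457  0.2157]
-0.065 False [-0.7835 -7.5431  6.1631] [ 0.5325 -0.1358  0.2157]
-0.055 False [-0.3948 -8.5601  5.8255] [ 0.5341 -0.1259  0.2156]
-0.045 False [ -1.5855 -16.1866   2.5405] [ 0.535  -0.1189  0.2153]
3.7083999999999993 14.7167
```

View pics/w5.png

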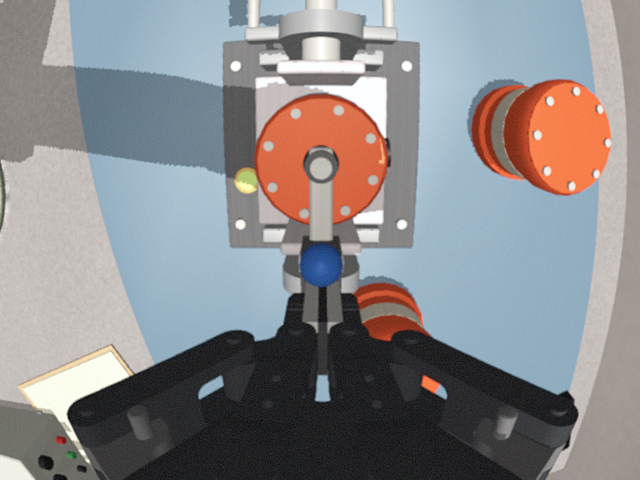

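View pics/s5.png

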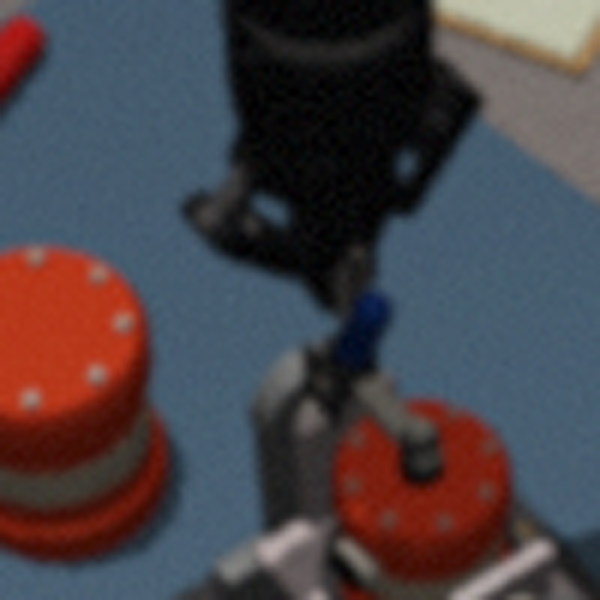

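The clamp is now nearly closed, with the foot at the lid centre (320,165) in the wrist view. I keep pushing until the stop shows up in the force.

```bash
python3 - <<'E'
from h import *
Z=.214
for y in np.arange(-.040,-.015,.005):
    hit=bot.move_linear(fx(FX,(0.002,y,Z))[0],speed=.05,until_force=45)
    f=np.array(bot.read_ft_force());p=np.array(bot.read_position())
    print(round(y,3),hit,f,p)
    if hit or np.linalg.norm(f)>34: break
bot.wait(.3); print(bot.read_ft_force(),bot.read_position())
p=np.array(bot.read_position());q=np.array(bot.read_tool_rot())
im=bot.camera("wrist")[:,:,::-1];cv2.imwrite("pics/w6.png",cv2.resize(im[80:320,200:440],None,fx=2.5,fy=2.5,interpolation=cv2.INTER_CUBIC))
im=bot.camera("scene")[:,:,::-1];cv2.imwrite("pics/s6.png",cv2.resize(im[150:250,250:350],None,fx=6,fy=6,interpolation=cv2.INTER_CUBIC))
for c in (0,.06,.12,.2):
    P=fx(FX,(0,-.054-.07*np.sin(c-.35),.193+.07*np.cos(c-.35))); print(c,wproj(P,p,q),proj("scene",P))
E
```

```text
-0.04 False [ -3.8483 -27.152    2.4905] [ 0.535  -0.1187  0.2154]
-0.035 False [ -5.7145 -40.1082   0.9283] [ 0.535  -0.1185  0.2155]
[ -6.215  -40.4897   0.6797] [ 0.535  -0.1186  0.2155]
0 [[314.5242 276.9594]] [[312.0844 200.4864]]
0.06 [[314.6516 288.2102]] [[311.0736 199.0743]]
0.12 [[314.7968 299.2299]] [[310.049  197.7085]]
0.2 [[315.0146 313.3718]] [[308.6688 195.9693]]
```

View pics/w6.png

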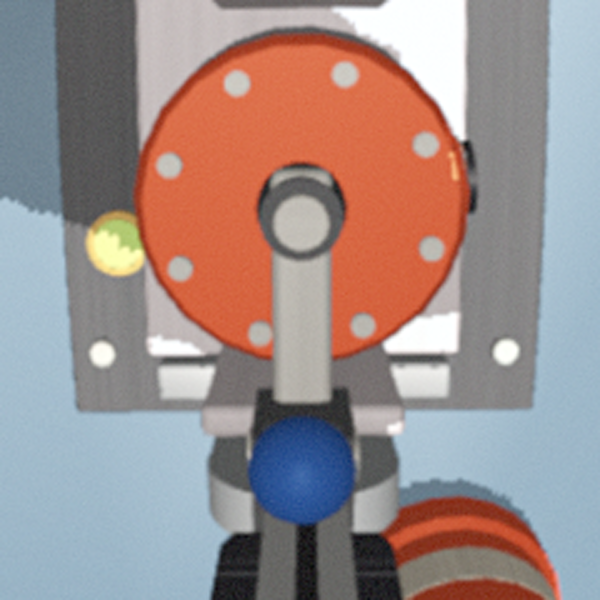

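View pics/s6.png

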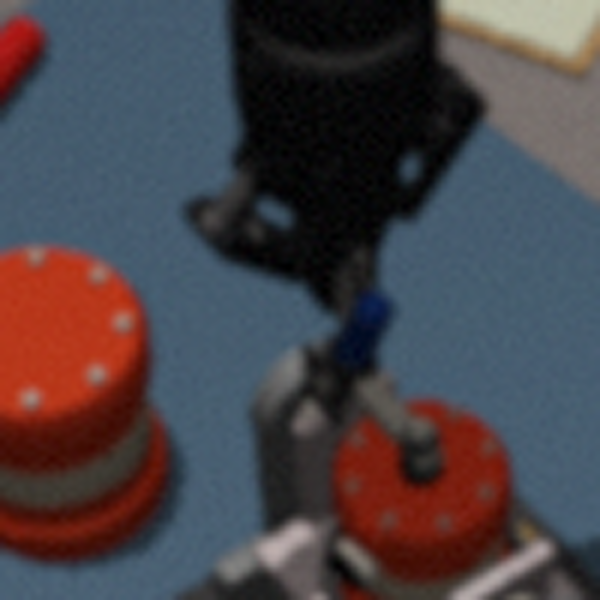

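```bash
python3 - <<'E'
from h import *
t=bot.read_clock()
bot.move_linear(fx(FX,(0.002,-.075,.214))[0],speed=.1)
bot.move_linear(fx(FX,(0.002,-.095,.33))[0],speed=.25)
bot.move_pose(fx(FX,(-.08,.165,.30))[0],quat(FX[2]))
bot.set_gripper(0.7,grasp_force=40)
bot.wait(.2)
p=np.array(bot.read_position());q=np.array(bot.read_tool_rot())
im=bot.camera("wrist")[:,:,::-1].copy();cv2.imwrite("pics/w7.png",im)
P=[(-.08,.128,.145),(-.08,.198,.145),(-.09,.163,.145),(-.07,.163,.145),(-.1,.11,.01),(.1,.11,.01),(0,0,.187),(0,-.03,.2588)]
u=wproj(fx(FX,P),p,q);print(p,q,u,bot.read_gripper_width(),bot.read_clock())
for a in u: cv2.drawMarker(im,(int(round(a[0])),int(round(a[1]))),(0,255,0),cv2.MARKER_CROSS,8,1)
cv2.imwrite("pics/w7m.png",im)
im=bot.camera("scene")[:,:,::-1];cv2.imwrite("pics/s7.png",cv2.resize(im[150:350,220:420],None,fx=3,fy=3,interpolation=cv2.INTER_CUBIC))
E
```

```text
[0.4853 0.1067 0.3   ] [ 0.7051 -0.705   0.0538 -0.0539] [[322.9285 248.5473]
 [322.9294 172.758 ]
 [311.7897 211.5418]
 [334.0721 211.5329]
 [307.1601 228.3903]
 [456.6127 228.556 ]
 [404.4325 384.7699]
 [414.3228 458.7025]] 0.7006924593616064 18.8083
```

View pics/w7m.png

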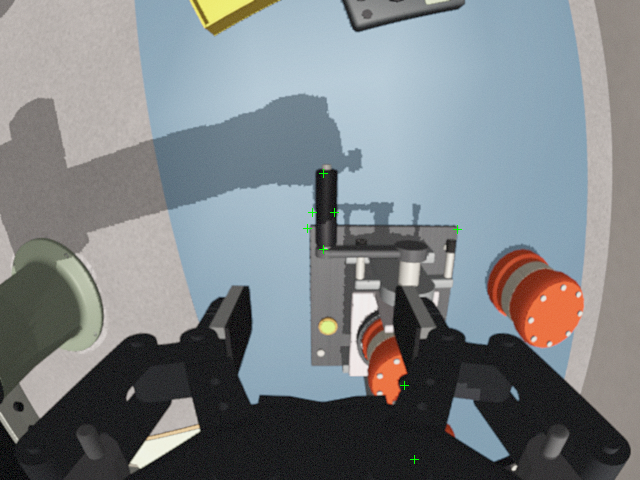

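View pics/s7.png

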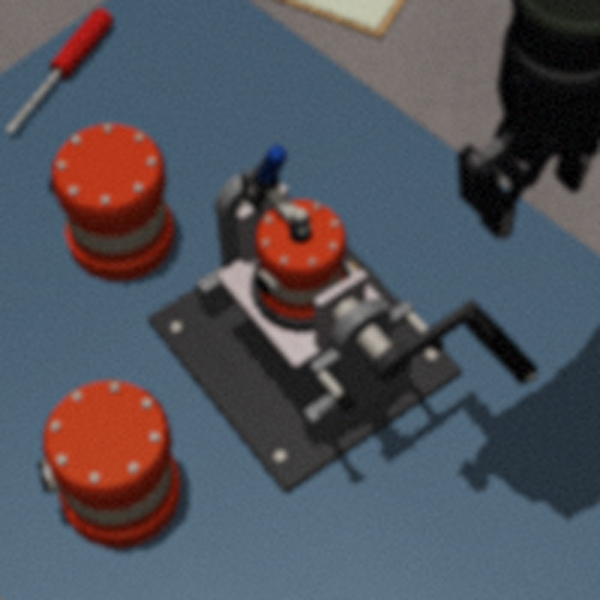

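```bash
cat >> h.py <<'E'
FX=np.array([.5421,-.0670,-.1526])
GY=.167; DZ=.024
def gp(th,r=.08): return fx(FX,(-r*np.cos(th),GY,.145+r*np.sin(th)-DZ))[0]
E
python3 - <<'E'
from h import *
t=bot.read_clock()
print([bot.solve_ik(gp(a),quat(FX[2])) is not None for a in np.linspace(-.1,3.24,10)])
bot.move_linear(gp(0)+[0,0,.08],speed=.2)
print(bot.move_linear(gp(0),speed=.12,until_force=12),bot.read_position(),gp(0))
bot.set_gripper(0.0,grasp_force=60)
print(bot.read_gripper_width(),bot.read_ft_force(),bot.read_position(),bot.read_clock())
im=bot.camera("wrist")[:,:,::-1];cv2.imwrite("pics/w8.png",im)
im=bot.camera("scene")[:,:,::-1];cv2.imwrite("pics/s8.png",cv2.resize(im[180:340,260:420],None,fx=3.7,fy=3.7,interpolation=cv2.INTER_CUBIC))
E
```

```text
[True, True, True, True, True, True, True, True, True, True]
False [0.4892 0.1103 0.1219] [0.4884 0.1102 0.121 ]
0.14592000119369344 [ 0.6149 -0.6753  4.4993] [0.4893 0.1102 0.1217] 20.825
```

View pics/w8.png

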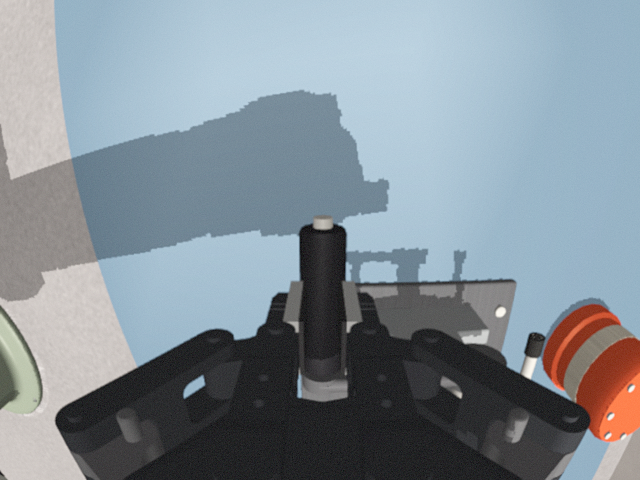

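View pics/s8.png

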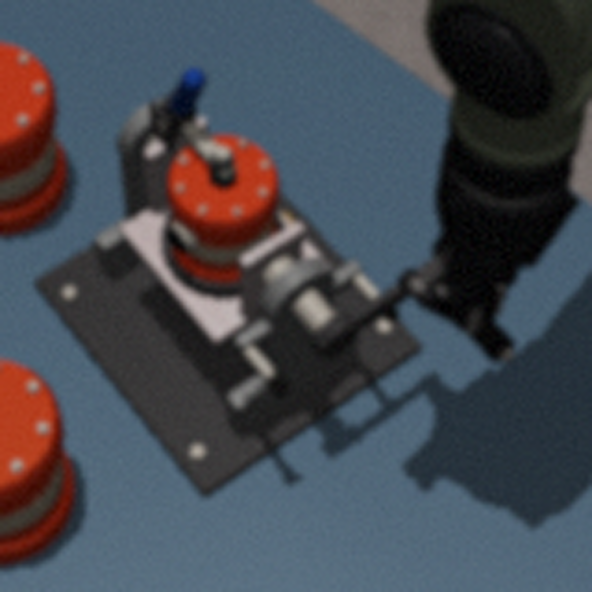

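The width reads 0.146 (12 mm) on a 20 mm grip. Along with the missed first push, this suggests the fingertips sit well behind the nominal TCP and are pinching only the top of the grip. I will re-grasp about 16 mm deeper.

```bash
python3 - <<'E'
from h import *
bot.set_gripper(0.6)
print(bot.read_position())
print(bot.move_linear(gp(0)-[0,0,.016],speed=.1,until_force=12),bot.read_position())
bot.set_gripper(0.0,grasp_force=60)
print(bot.read_gripper_width(),bot.read_ft_force(),bot.read_position(),bot.read_clock())
im=bot.camera("wrist")[:,:,::-1];cv2.imwrite("pics/w9.png",cv2.resize(im[200:440,200:440],None,fx=2.5,fy=2.5))
im=bot.camera("scene")[:,:,::-1];cv2.imwrite("pics/s9.png",cv2.resize(im[220:300,340:420],None,fx=7,fy=7,interpolation=cv2.INTER_CUBIC))
E
```

```text
[0.488  0.1102 0.1207]
False [0.4876 0.1102 0.1045]
0.20906345043966015 [ 0.1423 -0.4789  1.9229] [0.4894 0.1102 0.1057] 22.075
```

View pics/w9.png

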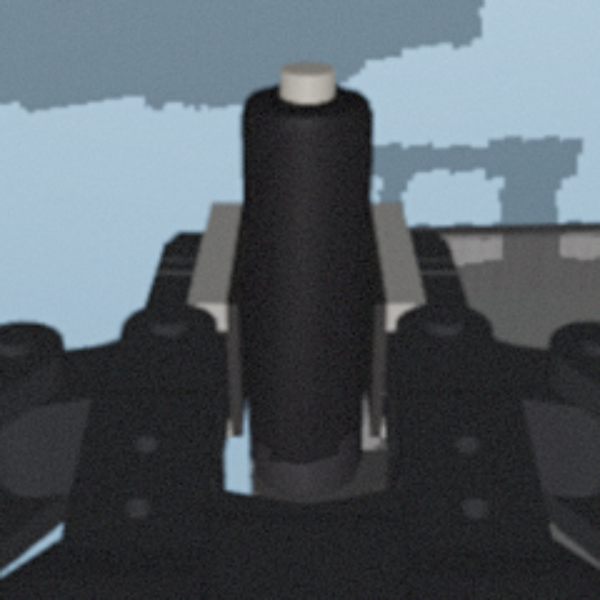

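View pics/s9.png

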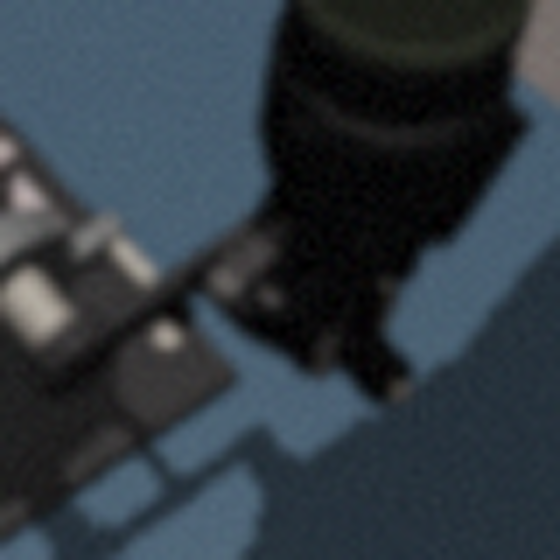

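```bash
sed -i 's/DZ=.024/DZ=.040/; s/^FX=np.array(\[.5421,-.0670/FX=np.array([.5436,-.0670/' h.py; grep -n "DZ=\|^FX" h.py
python3 - <<'E'
from h import *
for th in np.linspace(0,np.pi,19)[1:]:
    h=bot.move_linear(gp(th),speed=.055,until_force=60)
    f=np.array(bot.read_ft_force());p=np.array(bot.read_position()); e=p-gp(th)
    print(round(th,2),f.round(1),(e*1000).round(1),round(bot.read_gripper_width(),3))
    if h: break
print(bot.read_clock())
im=bot.camera("scene")[:,:,::-1];cv2.imwrite("pics/s10.png",cv2.resize(im[150:350,220:420],None,fx=3,fy=3,interpolation=cv2.INTER_CUBIC))
E
```

```text
12:FX=np.array([.5393,-.0686,-.1526])
24:FX=np.array([.5436,-.0670,-.1526])
25:GY=.167; DZ=.040
0.17 [-3.8 -0.4  4.7] [-0.6 -0.   0.5] 0.206
0.35 [-6.  -0.9  4.5] [-0.6 -0.1  0.6] 0.211
0.52 [-6.1 -0.8  2. ] [-0.5 -0.1  0.9] 0.212
0.7 [-5.9 -0.5  2.7] [-0.3 -0.1  1. ] 0.208
0.87 [-6.9 -1.4  1.7] [-0.3 -0.2  0.9] 0.208
1.05 [-6.5 -0.1  1.7] [-0.1 -0.3  0.9] 0.207
1.22 [-5.9 -1.8  1.7] [ 0.1 -0.3  1. ] 0.209
1.4 [-4.8 -1.   1.3] [ 0.4 -0.4  0.9] 0.208
1.57 [-3.2 -2.5  2.2] [ 0.6 -0.5  0.7] 0.212
1.75 [-3.1 -3.3  1.4] [ 0.7 -0.6  0.5] 0.207
1.92 [-2.6 -4.8  0.8] [ 0.7 -0.6  0.2] 0.208
2.09 [-1.9 -3.8 -0.8] [ 0.5 -0.6  0. ] 0.208
2.27 [-1.2 -5.  -1.7] [ 0.4 -0.7 -0.1] 0.205
2.44 [-0.9 -5.  -2.9] [ 0.2 -0.7 -0.4] 0.21
2.62 [-0.6 -5.8 -3.6] [ 0.1 -0.7 -0.6] 0.213
2.79 [-0.6 -4.7 -3. ] [-0.2 -0.7 -0.8] 0.209
2.97 [-1.4 -4.9 -3.2] [-0.5 -0.6 -1. ] 0.205
3.14 [-5.5 -5.3  5. ] [-0.7 -0.6  0.6] 0.211
29.3833
```

View pics/s10.png

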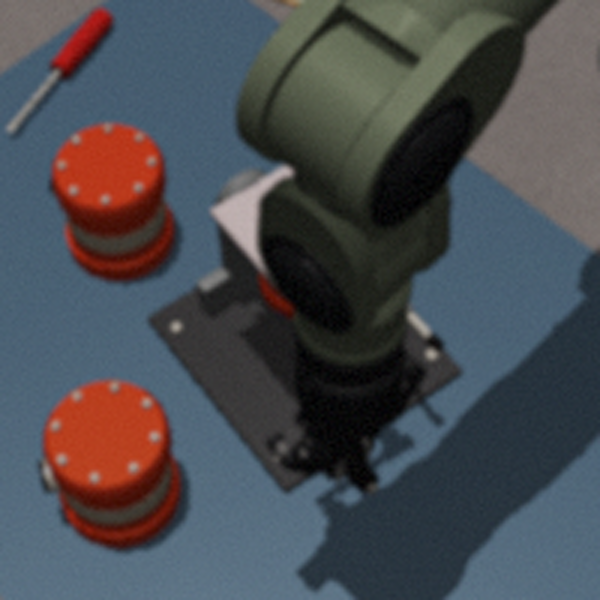

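```bash
python3 - <<'E'
from h import *
for d in (.003,.006,.009):
    bot.move_linear(gp(np.pi)-[0,0,d],speed=.03)
    f=np.array(bot.read_ft_force());print(d,f,bot.read_position())
    if f[2]>22: break
bot.set_gripper(0.55)
bot.move_linear(gp(np.pi)+[0,0,.0],speed=.05)
bot.move_linear(gp(np.pi)+[0,0,.11],speed=.12)
print(bot.read_clock(),bot.read_ft_force(),bot.read_position())
bot.wait(.2)
p=np.array(bot.read_position());q=np.array(bot.read_tool_rot())
im=bot.camera("wrist")[:,:,::-1].copy()
u=wproj(fx(FX,[(.08,.128,.145),(.08,.198,.145),(.07,.163,.145),(.09,.163,.145)]),p,q)
for a in u: cv2.drawMarker(im,(int(round(a[0])),int(round(a[1]))),(0,255,0),cv2.MARKER_CROSS,8,1)
cv2.imwrite("pics/w11.png",im)
im=bot.camera("scene")[:,:,::-1];cv2.imwrite("pics/s11.png",cv2.resize(im[150:350,220:420],None,fx=3,fy=3,interpolation=cv2.INTER_CUBIC))
E
```

```text
0.003 [-10.6967  -5.2242  19.9405] [0.6476 0.0853 0.1054]
0.006 [-17.4509  -5.335   34.8986] [0.6477 0.0853 0.1052]
31.6583 [-0.4054 -0.4351  0.3337] [0.6475 0.0859 0.214 ]
```

View pics/w11.png

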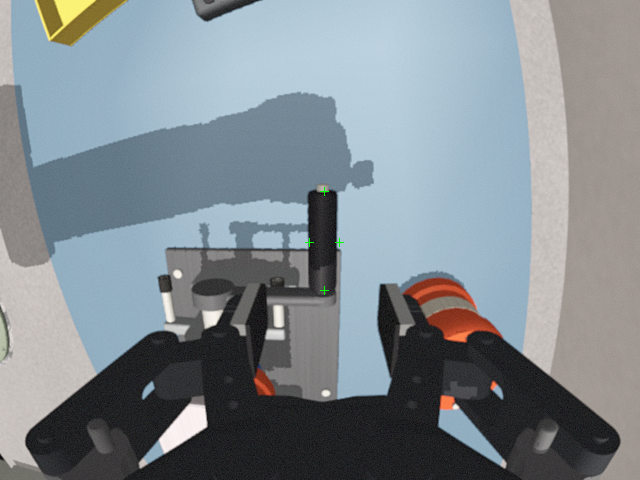

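View pics/s11.png

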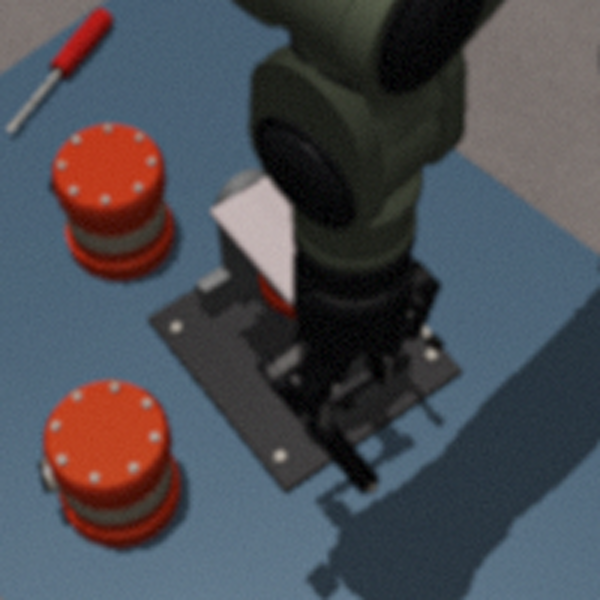

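The grip sits level on the +x side at (323,240), on the predicted marks, and the robot is clear. I wait for the reading, then re-grasp and crank back.

```bash
python3 - <<'E'
from h import *
bot.wait(3.6)
bot.move_linear(gp(np.pi),speed=.1,until_force=15)
bot.set_gripper(0.0,grasp_force=60)
print(bot.read_gripper_width(),bot.read_ft_force(),(np.array(bot.read_position())-gp(np.pi))*1000,bot.read_clock())
for th in np.linspace(np.pi,0,19)[1:]:
    h=bot.move_linear(gp(th),speed=.055,until_force=60)
    f=np.array(bot.read_ft_force());p=np.array(bot.read_position()); e=p-gp(th)
    print(round(th,2),f.round(1),(e*1000).round(1),round(bot.read_gripper_width(),3))
    if h: break
if not h:
  for d in (.003,.006,.009):
    bot.move_linear(gp(0)-[0,0,d],speed=.03)
    f=np.array(bot.read_ft_force());print(d,f,bot.read_position())
    if f[2]>22: break
print(bot.read_clock())
E
```

```text
0.2111376512713919 [-5.2071  0.3064  5.4736] [-0.539   0.1955  0.7365] 37.1833
2.97 [-5.  -0.5  3.2] [-0.6  0.2  0.7] 0.209
2.79 [-5.3  2.2  2.8] [-0.5  0.2  0.8] 0.208
2.62 [-5.2  1.2  2. ] [-0.6  0.2  0.8] 0.208
2.44 [-3.3  2.6  3.6] [-0.6  0.2  0.9] 0.207
2.27 [-4.7  3.1  2.8] [-0.7  0.3  0.8] 0.209
2.09 [-2.8  3.9  3.8] [-0.4  0.3  0.7] 0.206
1.92 [-1.5  5.4  4.8] [-0.   0.3  0.5] 0.207
1.75 [-0.3  5.3  6.6] [0.3 0.2 0.6] 0.211
1.57 [-1.3  5.7  7.6] [0.4 0.3 0.7] 0.208
1.4 [-1.1  5.1  8.5] [0.3 0.4 0.8] 0.209
1.22 [-2.5  5.1  9.4] [-0.2  0.5  0.7] 0.206
1.05 [-4.5  6.6  8.3] [-1.1  0.7  0.4] 0.206
0.87 [-3.9  6.7  6.8] [-1.8  0.8 -0.3] 0.206
0.7 [-3.   7.2  1.5] [-2.   0.9 -0.9] 0.209
0.52 [-2.2  8.1  0.1] [-1.8  0.9 -1.3] 0.213
0.35 [ 0.1  7.5 -2.8] [-1.4  0.9 -1.4] 0.209
0.17 [ 1.4  7.8 -4.6] [-1.   0.8 -1.4] 0.208
0.0 [-4.   6.4 10.7] [-0.5  0.8  0.6] 0.214
0.003 [-11.5366   5.5307  34.2711] [0.4896 0.111  0.1053]
44.6333
```

```bash
python3 - <<'E'
from h import *
bot.set_gripper(0.55)
bot.move_linear(gp(0),speed=.05)
bot.move_linear(gp(0)+[0,0,.19],speed=.2)
bot.move_pose([.25,.35,.35],quat(FX[2]))
p=np.array(bot.read_position());q=np.array(bot.read_tool_rot())
print(bot.read_clock(),p,bot.read_ft_force())
im=bot.camera("scene")[:,:,::-1];cv2.imwrite("pics/s12f.png",im);cv2.imwrite("pics/s12.png",cv2.resize(im[150:350,220:420],None,fx=3,fy=3,interpolation=cv2.INTER_CUBIC))
im=bot.camera("top")[:,:,::-1];cv2.imwrite("pics/t12.png",im)
print(proj("scene",fx(FX,[(-.08,.198,.145),(-.08,.128,.145)])))
a=cv2.imread("pics/top0.png");b=im
cv2.imwrite("pics/t12c.png",cv2.resize(np.hstack([a[190:320,230:400],b[190:320,230:400]]),None,fx=2.3,fy=2.3,interpolation=cv2.INTER_CUBIC))
E
```

```text
47.6667 [0.2506 0.3497 0.3496] [-0.2044 -0.0128  0.4115]
[[395.7054 275.4322]
 [376.6752 255.4791]]
```

View pics/s12.png

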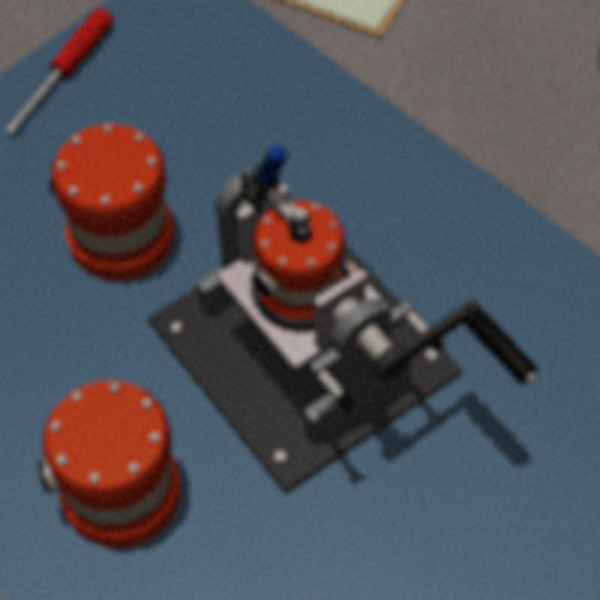

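View pics/t12.png

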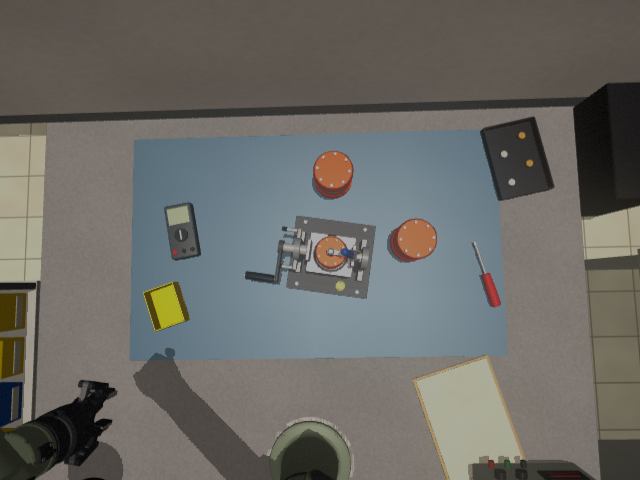

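View pics/t12c.png

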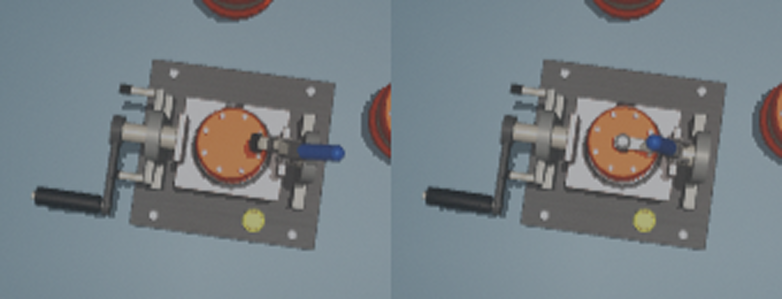

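The can is upright at (330,252), the clamp foot is on the lid, and the crank is at its starting position. The bin, meter and screwdriver have not moved in the top view, and the robot is clear. I am handing the job in.

```bash
python3 - <<'E'
from h import *
bot.close_job()
print(bot.read_clock())
E
```

```text
the job is handed in; nothing more can be done
the job is handed in; nothing more can be done
```

The plus and minus one g check is done and handed in at about 48 s of the 70 s. No verdict was reported.

- **Clamp:** I pushed the handle until it met its stop. The position stopped changing at about 40 N of fingertip force, and the pictures show the foot on the lid.
- **Turning over:** I cranked the cradle to the upside-down stop in small steps at about 0.055 m/s. Tracking was within about 1 mm, and I pressed lightly onto the stop (35 N wrist force). I let go and stayed clear for more than 3.6 s.
- **Turning back:** I cranked it back to the upright stop and pressed to 34 N. Then I released it and moved the arm away.

**Last pictures:** The can is upright and the clamp is closed. The crank is back at its starting position, and the bin, meter and screwdriver have not moved. The wrist force reads about 0 N.

**What went wrong or disagreed:**
- **First clamp push:** it passed over the handle without contact. The fingertips sit roughly 20 mm behind the nominal TCP, so I repeated the push lower.
- **First crank grasp:** it was too shallow, reading 12 mm on the 20 mm grip. I grasped it again 16 mm deeper before turning.
- **Fixture position:** the position from the fixed cameras was about 2–3 mm off from the wrist view, and I corrected for it.

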